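Mount the wire spool on the reel stand and clamp it

ROBOT

A 6-joint arm with a two-finger parallel gripper is mounted at the origin on a cart in front of the work surface, level with it; the furniture and walls round the work are solid. World frame = base frame: x ahead of the robot, y to its left, z up, the work surface at z = 0. Lengths are in mm, angles in degrees, forces in N, time in s.
With the tool pointing down it reaches from about 300 to 850 mm from the base axis. Payload 4.2 kg.
Tool frame: the origin (TCP) lies midway between the tips of the shut fingers; the grasp point (between the pads) lies env.hold_point_z behind it (env.hold_point_z is the distance from the TCP to the grasp point, in mm); z points along the fingers, y is the line along which they close (so a half turn about z gives the same grasp; the last joint's range is limited). The gripper opens to 91 mm and grips with 3 to 60 N. Pads are 32 mm wide; open, the fingers measure 118 mm over their backs; the gripper's body (76 mm by 178 mm) begins 60 mm behind the grasp point.
Start: joints at [-65.432, 18.312, 89.639, -0, 72.044, -1.146], TCP at [249.491, -518.075, 176.676] pointing down, gripper open.
Joint ranges: [-177.97, 177.97], [-48.28, 115.42], [12.27, 149.76], [-77.06, 257.06], [2.81, 150.46], [-146.56, 146.56]. Speed limits (degrees/s): [147.25, 147.25, 180, 180, 180, 180].

INTERFACE

Orientations are given as [roll, pitch, yaw] about the fixed x, y, z axes, in that order (R = Rz(yaw) Ry(pitch) Rx(roll)).
In Python, from workcell import env, viewer, spotter gives the robot as it stands.
- The arm moves only by the tool apply_moves, never from a script. Its arguments are lists of equal length, an entry for each row: "delta_pos": the shift along the world's x, y, z normalised to -1 to 1, where 1 is 120 mm, a list of three; "rot": the turn, a rotation vector about the world's x, y, z normalised to -1 to 1, where 1 is 1.5 rad, a list of three; "hand": the opening, from 0 (shut) to 1 (fully open). A call has 1 to 10 rows; each row is the pose to reach, as a shift and turn from the pose commanded when the call began; what a row does not reach only later rows make up. A row lasts 1/12 s, in which the tool goes at most 41.7 mm and 7.16 degrees, less where a joint would pass 70% of its speed; a pose out of reach is approached as far as the arm can. A call with a number of a shift or a turn outside -1 to 1 is refused whole. A call with a gripper value outside its range is refused whole. The fingers move at their own pace and stop on an object; "newtons" is the grip in N (left out, the last holds). Time passes only in rows, so rows that repeat a pose let the fingers close. It gives the time, the measured TCP pose, the force, the opening and the grip force at its end, in the units of the state.
- env.state(): the state, without advancing time (a new reading comes with each control period).
- viewer.grab_frame(name): name is "side" or "top" or "wrist"; returns a dict with "pixels" (384x512x3 uint8, red, green, blue), "camera_matrix" (3x3 intrinsics, pixels), "k1" (the pictures are not rectified: a ray, as slopes to the right and down, at radius r is drawn at 1 + k1 r^2 times it, then the intrinsics apply), "R" (3x3) and "t" (3): a world point X has camera coordinates R X + t; the wrist camera has in their place "mount" (4x4, takes a point from camera to tool coordinates, whose origin is the TCP and whose axes are the flange's). Camera axes: x right, y down, z forward; pixel columns grow to the right and rows downward; lengths in mm; the calibration is good to about 2 mm. A picture is of the moment at which its call begins: read the wrist's pose just before it. There is no depth.
- env.job_done(): hands the job in; it is judged then, once.
Trained networks look in a picture, given as the dict that the camera call returned (one of the last four; its "shot" number tells which), for a name from the list of things; names that differ only in an ending like _2 or _b are one class to them, and where a whole thing is asked for, a point or a joint stands for the part that bears it (a point fixed in the world has none). Each returns a list of dicts, best first, with "score" (0 to 1); they miss things now and then, are a little off and sometimes report something else, mostly with a low value. They report only what shows in the picture. A call takes as long as a camera call.
- spotter.trace(picture, query): "mask" (384x512 bool, what is visible of it) and "box" ([centre column, centre row, width, height] in pixels, round what is visible of it).
- spotter.landmark_of(picture, query): "position" ([column, row] in pixels: a listed point, or the origin of a listed thing).
The state is a dict: "time_s": time; "qpos": joint angles; "qvel": joint speeds; "effort": joint torques, N m; "ee_pos": TCP position; "ee_rot": TCP orientation; "force": force on the tool from outside, world axes, zero at the start; "torque": the same for the moment, N m; "gripper_width": finger opening in mm; "gripper_force": force on a finger pad.
Only numpy, scipy, OpenCV 4.12 (cv2) and the standard library are available. Lean on these libraries where they do the work, as an engineer would, in place of code of your own. Each camera call takes 0.05 s, during which the arm holds its last target. There are 200 camera calls.

TASK

Slide the spool of copper wire across the reel stand's deck, without lifting it, until it stands over the spindle against the two black posts. Then press the spool fully down so that the white table sinks home and the spindle comes up through the bore, and finally turn the brass thumbscrew clockwise until it seats, stopping there without forcing it. Leave the bottle, blue cap, pliers, tweezers and wooden thread reel where they are.

Things in the scene. Friction and masses are not known exactly. Their poses are not given: they have to be found in the camera images.
- stand: Reel stand, fixed to the board, placed and turned at random. Origin: on the spindle's axis at the underside; x points from loading deck to spindle, z up. In its frame (mm): flat grey deck x -135 to -31, y -58 to 58, top at z 58; steel lips 5 high and 5 wide along its y edges and its x = -135 edge, none at x = -31, where the white table follows level with it.
- spindle_tip (a point): Tip of the fixed brass spindle, on its axis, 56.5 mm above the stand's underside; axes as the stand's. The spindle is 12 mm in diameter with a conical tip and lies hidden in the hole in the middle of the raised white table.
- table_top (a point): Top of the white table on the spindle's axis, at stand z 57.5 mm while raised. The table is 75 x 72 mm (x -30 to 45, y -36 to 36 in the stand's frame). Two black posts of 10 mm diameter, 31 mm high, stand on it at x 24, y +23 and -23: a spool that touches both is centred over the spindle. The posts sink with the table.
- table (a joint): How far the white table has sunk, m: 0 raised, level with the deck; 0.041 home on its stop. It moves straight down when the spool on it is pressed; it resists with about 7 N and stays where it is left.
- spool_center (a point): Centre, half-way up, of the loose upright spool, which starts on the deck: 36 mm high, black flanges 56 mm in diameter and 4 thick, copper winding 42 mm in diameter between them, bore 17 mm, 0.11 to 0.23 kg. Once home its top is 52 mm above the stand's underside and the spindle stands 4 mm proud of it: press on the top flange beside the bore, not over the bore.
- screw_grip (a point): Middle of the knurled brass thumbscrew head (24 mm diameter, 18 mm high, upright axis): the point to grip, 72 mm above the stand's underside, at x 0, y 62 mm in the stand's frame. It stands on a clamp pillar 30 x 26 mm whose top is 56 mm high. The head turns but does not travel up or down.
- thumbscrew (a joint): Turn of the thumbscrew, rad: grows clockwise seen from above, starts between 0 and 0.5, turns lightly (0.03 N m) and seats at 1.30. A red line on the head runs from its middle to the rim: at 0 it points along the stand's -x, at 1.30 nearly along the stand's +y (away from the spindle).
- windup (a joint): How far the screw has been forced past its seat, rad: about 0 until seated, then it grows as the head is turned on, at 1.2 N m per rad (0.40 rad is overtightened). It springs back when the head is released.
- pliers: Green-handled pliers, 140 mm, lying on the board: a bystander. Origin at the centre of its underside.
- white_bottle: White dropper bottle, 25 mm diameter, 54 mm high, standing on the board: a bystander. Origin at its underside.
- blue_cap: Blue cap used as a dish, 37 mm diameter, 22 mm high, on the board: a bystander. Origin at its underside.
- tweezers: Steel tweezers, 130 mm, lying on the board: a bystander. Origin at the centre of its underside.
- thread_reel: Wooden thread reel, 34 mm diameter, 54 mm high, standing on the board: a bystander. Origin at its underside.

How it is judged (in metres and radians):
On the way, in this order (a step that is already met when the one before it is completed fails the run):
1. the spool stands over the spindle on the raised table, its axis within 5 mm of the spindle's (horizontal distance between spool_center and spindle_tip below 0.005 m and value of joint table below 0.01 m and angle between spool_center's own z axis and vertical below 0.1 rad), for 0.1 s.
2. the spool is pressed home on the spindle (table sunk at least 38 of its 41 mm) (value of joint table above 0.038 m and horizontal distance between spool_center and spindle_tip below 0.004 m and z of spool_center in the frame of stand below 0.039 m), for 0.2 s.
3. the thumbscrew is seated (at least 1.22 rad) (value of joint thumbscrew above 1.22 rad), for 0.1 s.
At the end, for the whole second after the job is handed in: The spool is on the spindle, upright (within 0.08 rad) and down on the sunken table (table at least 38 mm down, spool centre under 39 mm above the stand's underside, axes within 4 mm), and the thumbscrew is at least 1.22 rad round and at rest (all of step 2 and angle between spool_center's own z axis and vertical below 0.08 rad and value of joint thumbscrew above 1.22 rad and velocity of joint thumbscrew below 0.05 rad/s); the robot touches nothing.
It fails at once if the spool is lifted more than 8 mm off the deck (z of spool_center in the frame of stand above 0.084 m).
It fails at once if the spool is tipped over (angle between spool_center's own z axis and vertical above 0.5 rad).
It fails at once if the thumbscrew is forced 0.40 rad past its seat (value of joint windup above 0.4 rad).
It fails at once if a bystander is moved more than 30 mm (distance of any of pliers, white_bottle, blue_cap, tweezers, thread_reel from where it was at the start of the episode above 0.03 m).
It also fails if it takes over 58 s, if anything falls off the work surface, if the arm or the gripper's body presses on something with over 40 N, if the wrist force passes 120 N, or if a joint passes its speed limit or range.

## Working session

There is one attempt and no reset: what is moved stays moved. The work goes in short steps, Python scripts to look and compute and a tool call to move; the robot and the scene stay as the last step left them, time stands still between calls to the robot, and variables do not carry over. Pictures are saved under pics/ and viewed, at most 10 in all, crops included, and the job is handed in when it is done.

Besides the shell and the picture viewer there is one more tool, called after "Request:" by a JSON object that holds its "fn" and its "kwargs", one argument or row to a line. apply_moves: Moves the arm, as the interface text tells. Its arguments: {"type":"object","properties":{"delta_pos":{"type":"array"},"rot":{"type":"array"},"hand":{"type":"array"},"newtons":{"type":"number"}},"required":["delta_pos","rot","hand"]}

```bash
mkdir -p pics; cat > h.py <<'E'
import numpy as np, cv2
from scipy.spatial.transform import Rotation as Ro
from workcell import env, viewer, spotter
def shot(n):
    s=env.state(); p=viewer.grab_frame(n)
    if 'mount' in p:
        T=np.eye(4);T[:3,:3]=Ro.from_euler('xyz',s['ee_rot'],degrees=True).as_matrix();T[:3,3]=s['ee_pos']
        M=np.linalg.inv(T@np.array(p['mount'])); p['Rw'],p['tw']=M[:3,:3],M[:3,3]
    else: p['Rw'],p['tw']=np.array(p['R']),np.array(p['t'])
    return p
def ray(p,uv):
    d=np.array([p['k1'],0,0,0],float)
    x=cv2.undistortPoints(np.array([[uv]],float),np.array(p['camera_matrix'],float),d)[0,0]
    R,t=p['Rw'],p['tw']; return -R.T@t, R.T@np.array([x[0],x[1],1])
def atz(p,uv,z):
    c,d=ray(p,uv); return c+d*(z-c[2])/d[2]
def proj(p,X):
    return cv2.projectPoints(np.array(X,float).reshape(-1,1,3),cv2.Rodrigues(p['Rw'])[0],p['tw'],np.array(p['camera_matrix'],float),np.array([p['k1'],0,0,0],float))[0][:,0]
def lm(p,q):
    r=spotter.landmark_of(p,q); return (r[0]['position'],round(r[0]['score'],2)) if r else None
def tri(rs):
    A=0;b=0
    for c,d in rs:
        d=d/np.linalg.norm(d);P=np.eye(3)-np.outer(d,d);A=A+P;b=b+P@c
    return np.linalg.solve(A,b)
def save(p,f): cv2.imwrite('pics/'+f,p['pixels'][:,:,::-1])
E
cat > a.py <<'E'
from h import *
np.set_printoptions(precision=1,suppress=True)
print(env.state()['ee_rot'],env.hold_point_z)
P={n:shot(n) for n in('top','side')}
Z=dict(stand=0,spindle_tip=56.5,table_top=57.5,spool_center=76,screw_grip=72,white_bottle=0,blue_cap=0,pliers=0,tweezers=0,thread_reel=0)
for q,z in Z.items():
    l={n:lm(p,q) for n,p in P.items()}
    print(q,[ (v,atz(P[n],v[0],z)[:2]) for n,v in l.items() if v], tri([ray(P[n],v[0]) for n,v in l.items()]) if all(l.values()) else '')
cv2.imwrite('pics/a.png',np.hstack([cv2.resize(P[n]['pixels'],(400,300)) for n in P])[:,:,::-1])
save(P['top'],'top.png');save(P['side'],'side.png')
E
python3 a.py
```

```text
[-179.9   -0.    25.7] 18.8
stand [(([332.7, 179.4], 0.81), array([ 572.7, -171.7]))] 
spindle_tip [(([334.6, 173.4], 0.55), array([ 573.5, -165.4])), (([244.5, 165.8], 0.77), array([ 574.3, -163.3]))] [ 574.3 -165.5   55.6]
table_top [(([334.8, 172.5], 0.85), array([ 575.2, -165.7])), (([247.8, 163.5], 0.42), array([ 568.4, -183.5]))] [ 569.  -164.5   65.1]
spool_center [(([321.1, 214.4], 0.73), array([ 483.8, -129.5]))] 
screw_grip [(([309.5, 167.8], 0.53), array([ 582.7, -110.3]))] 
white_bottle [(([141.8, 240.3], 0.45), array([444. , 249.3])), (([261.1, 264.2], 0.46), array([445.8, 258.7]))] [445.8 250.7  -5.5]
blue_cap [(([138.7, 207.1], 0.74), array([516.7, 258.1])), (([224.5, 261.4], 0.55), array([522.1, 266.5]))] [520.7 259.8  -4.9]
pliers [(([179.2, 221.9], 0.61), array([482.6, 169.5])), (([252.4, 238.1], 0.73), array([484.2, 158.6]))] [482.1 168.7   6. ]
tweezers [(([231.3, 231.2], 0.64), array([460.3,  56.1])), (([266.9, 220.3], 0.76), array([465.9,  63.1]))] [463.8  56.5  -3.7]
thread_reel [(([195.2, 160.8], 0.49), array([619.7, 135.5]))]
```

View pics/top.png

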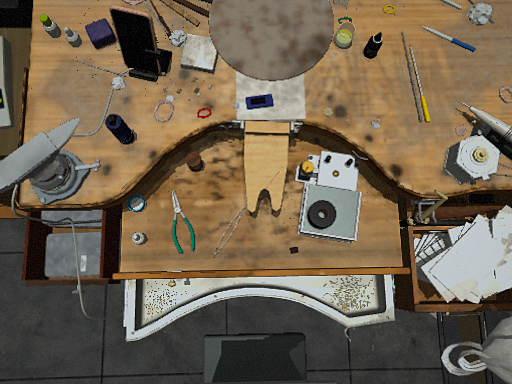

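View pics/side.png

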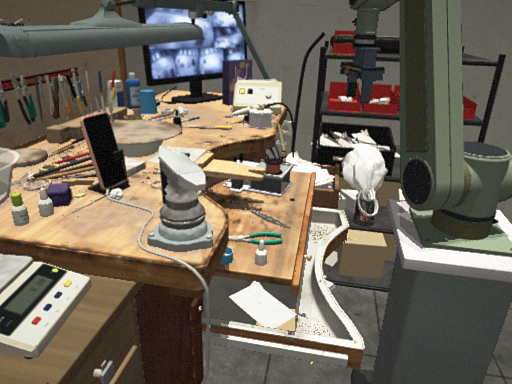

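Top view: spool at about (321,214) on the grey deck, spindle hole at about (335,173), screw at about (308,168). In the side view the stand is small, near (262,178). I'll move above it for a wrist look.

Request:
{"fn": "apply_moves", "kwargs": {
  "delta_pos": [
    [0.3,0.5,0.2],
    [0.6,1,0.4],
    [0.6,1,0.4],
    [0.6,1,0.4]
  ],
  "rot": [
    [0,0,-0.08],
    [0,0,-0.14],
    [0,0,-0.14],
    [0,0,-0.14]
  ],
  "hand": [1,1,1,1]
}}

```text
time_s: 1.43
ee_pos: [323.1, -395.5, 226.3]
ee_rot: [180.0, -0.1, 13.7]
force: [0.1, -0.7, 0.9]
gripper_width: 91.0
gripper_force: 0.0
```

Request:
{"fn": "apply_moves", "kwargs": {
  "delta_pos": [
    [0.3,0.5,0.1],
    [0.6,1,0.2],
    [0.6,1,0.2],
    [0.6,1,0.2]
  ],
  "rot": [
    [0,0,-0.08],
    [0,0,-0.14],
    [0,0,-0.14],
    [0,0,-0.14]
  ],
  "hand": [1,1,1,1]
}}

```text
time_s: 1.77
ee_pos: [395.3, -274.7, 249.9]
ee_rot: [-180.0, -0.1, 1.8]
force: [0.8, -0.5, 0.1]
gripper_width: 91.2
gripper_force: 0.0
```

Request:
{"fn": "apply_moves", "kwargs": {
  "delta_pos": [
    [0.2,0.5,0],
    [0.4,1,0],
    [0.4,1,0],
    [0.4,1,0]
  ],
  "rot": [
    [0,0,-0.08],
    [0,0,-0.13],
    [0,0,-0.13],
    [0,0,-0.13]
  ],
  "hand": [1,1,1,0.7]
}}

```text
time_s: 2.1
ee_pos: [442.9, -153.2, 248.9]
ee_rot: [-179.8, -0.1, -9.2]
force: [0.6, -0.5, -0.4]
gripper_width: 87.2
gripper_force: 0.0
```

```bash
cat > b.py <<'E'
from h import *
import sys
np.set_printoptions(precision=1,suppress=True)
s=env.state();print(s['time_s'],s['ee_pos'],s['ee_rot'],s['qpos'],s['gripper_width'])
p=shot('wrist'); save(p,sys.argv[1])
for q,z in dict(spindle_tip=56.5,table_top=57.5,spool_center=76,screw_grip=72,stand=0).items():
    l=lm(p,q); print(q,l, atz(p,l[0],z) if l else '')
import pickle;pickle.dump(p,open(sys.argv[1]+'.pkl','wb'))
E
python3 b.py w1.png
```

```text
2.1 [ 442.9 -153.2  248.9] [-179.8   -0.1   -9.2] [-20.6   6.3  95.1   0.2  78.6  78.6] 87.17315064950597
spindle_tip ([252.8, 41.7], 0.65) [ 575.5 -166.    56.5]
table_top ([250.1, 42.2], 0.72) [ 575.3 -162.9   57.5]
spool_center ([236.5, 127.7], 0.95) [ 486.5 -132.4   76. ]
screw_grip None 
stand ([252.7, 43.6], 0.88) [ 580.4 -165.4    0. ]
```

View pics/w1.png

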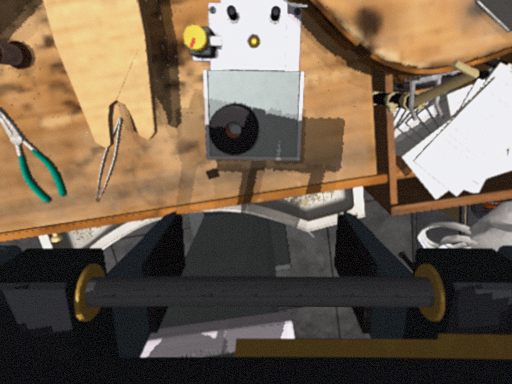

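Wrist view: spool at (233,130), spindle hole at (254,41), screw at (197,40), posts near (233,13) and (276,13), deck near-corners at about (206,160) and (299,161). I'll zoom in on a crop and fit the stand pose.

```bash
python3 - <<'E'
import cv2
i=cv2.imread('pics/w1.png')[0:170,180:330]
cv2.imwrite('pics/w1c.png',cv2.resize(i,None,fx=3.5,fy=3.5,interpolation=cv2.INTER_CUBIC))
E
```

```text
(no output)
```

View pics/w1c.png

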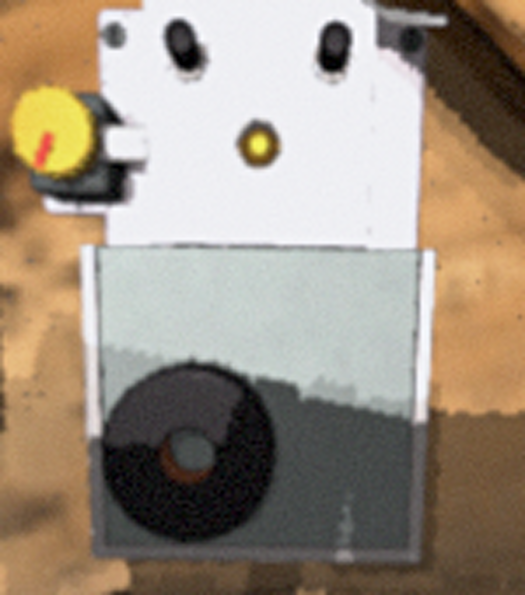

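```bash
python3 - <<'E'
from h import *
import pickle
from scipy.optimize import least_squares
np.set_printoptions(precision=1,suppress=True)
p=pickle.load(open('w1.png.pkl','rb'))
L=[(0,0,56.5,258,145),(-31,58,63,84,246),(-31,-58,63,433,250),(-135,58,63,96,556),(-135,-58,63,421,560),(0,62,81,54,130),(24,23,57.5,190,62),(24,-23,57.5,330,62)]
L=np.array(L,float);uv=L[:,3:]/3.5+[180,0]
def W(a,X): 
    c,s=np.cos(a[2]),np.sin(a[2]);X=np.array(X,float);return X@np.array([[c,s,0],[-s,c,0],[0,0,1]])+[a[0],a[1],0]
r=least_squares(lambda a:(proj(p,W(a,L[:,:3]))-uv).ravel(),[575,-165,-.15],loss='soft_l1')
a=r.x;print(a[:2],np.degrees(a[2]));print((proj(p,W(a,L[:,:3]))-uv))
sp=atz(p,np.array([189,451])/3.5+[180,0],94);print('spool',sp)
c,s=np.cos(a[2]),np.sin(a[2]);d=sp[:2]-a[:2];print('in stand',c*d[0]+s*d[1],-s*d[0]+c*d[1])
print('screw',W(a,[[0,62,72]]))
E
```

```text
[ 575.5 -167.7] -9.705313084312584
[[ 0.6 -0. ]
 [-1.1 -0.3]
 [ 1.5 -0.3]
 [-0.9  1.3]
 [ 0.5  1.1]
 [-0.5  0.3]
 [-0.9 -0.7]
 [ 1.1 -0.3]]
spool [ 487.6 -131.1   94. ]
in stand -92.84504603398844 21.2618614598103
screw [[ 586.  -106.6   72. ]]
```

Request:
{"fn": "apply_moves", "kwargs": {
  "delta_pos": [
    [0.37,0.18,-0.2],
    [0.37,0.18,-0.5],
    [0.37,0.18,-0.8],
    [0.37,0.18,-0.95],
    [0.37,0.18,-0.95],
    [0.37,0.18,-0.95],
    [0.37,0.18,-0.95]
  ],
  "rot": [
    [0,0,-0.006],
    [0,0,-0.006],
    [0,0,-0.006],
    [0,0,-0.006],
    [0,0,-0.006],
    [0,0,-0.006],
    [0,0,-0.006]
  ],
  "hand": [0.77,0.77,0.77,0.77,0.77,0.77,0.77]
}}

```text
time_s: 2.98
ee_pos: [487.0, -137.9, 136.3]
ee_rot: [180.0, -0.2, -10.1]
force: [-0.6, -0.5, -0.9]
gripper_width: 70.2
gripper_force: 0.0
```

```bash
python3 b.py w2.png
```

```text
2.9833 [ 487.  -137.9  136.3] [180.   -0.2 -10.1] [-17.1  13.8 102.2  -0.   63.8  83. ] 70.16101931149585
spindle_tip ([276.3, 78.1], 0.59) [ 574.6 -167.3   56.5]
table_top ([276.1, 76.2], 0.66) [ 576.1 -167.3   57.5]
spool_center ([252.2, 194.4], 0.96) [ 484.  -130.6   76. ]
screw_grip ([199.2, 71.5], 0.67) [ 589.6 -107.7   72. ]
stand ([272.1, 77.1], 0.76) [ 577.5 -166.4    0. ]
```

View pics/w2.png

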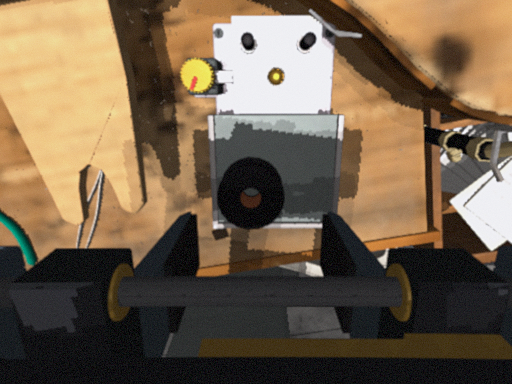

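Spool at (252,190) is about 6 mm left of the finger midline; the spindle hole is at (276,76) and the screw at (198,75). I'll shift, descend to just above the lip height, and grip lightly.

Request:
{"fn": "apply_moves", "kwargs": {
  "delta_pos": [
    [0,0.05,-0.1],
    [0,0.05,-0.3],
    [0,0.05,-0.5],
    [0,0.05,-0.575],
    [0,0.05,-0.575],
    [0,0.05,-0.575],
    [0,0.05,-0.575]
  ],
  "rot": [
    [0,0,0.003],
    [0,0,0.003],
    [0,0,0.003],
    [0,0,0.003],
    [0,0,0.003],
    [0,0,0.003],
    [0,0,0.003]
  ],
  "hand": [0.77,0.77,0.77,0.77,0.77,0.77,0.77],
  "newtons": 5
}}

```text
time_s: 3.87
ee_pos: [487.1, -130.8, 67.0]
ee_rot: [180.0, -0.2, -9.8]
force: [-0.9, -0.5, 0.6]
gripper_width: 70.1
gripper_force: 0.0
```

Request:
{"fn": "apply_moves", "kwargs": {
  "delta_pos": [
    [0,0,0],
    [0,0,0],
    [0,0,0],
    [0,0,0],
    [0,0,0],
    [0,0,0],
    [0,0,0],
    [0,0,0]
  ],
  "rot": [
    [0,0,0],
    [0,0,0],
    [0,0,0],
    [0,0,0],
    [0,0,0],
    [0,0,0],
    [0,0,0],
    [0,0,0]
  ],
  "hand": [0.7,0.65,0.6,0.58,0.56,0.56,0.56,0.56],
  "newtons": 5
}}

```text
time_s: 4.53
ee_pos: [485.9, -130.5, 65.7]
ee_rot: [180.0, 0.0, -9.8]
force: [-0.2, -0.4, 0.1]
gripper_width: 51.3
gripper_force: 0.0
```

```bash
python3 b.py w3.png
```

```text
4.5333 [ 485.9 -130.5   65.7] [180.    0.   -9.8] [-16.3  17.7 108.2  -0.   54.   83.4] 51.28859258842413
spindle_tip ([293.2, 68.9], 0.87) [ 575.8 -166.7   56.5]
table_top ([293.8, 64.6], 0.75) [ 578.1 -167.3   57.5]
spool_center ([256.7, 222.7], 0.81) [ 485.6 -128.1   76. ]
screw_grip ([188.1, 63.6], 0.58) [ 588.2 -105.8   72. ]
stand ([287.5, 71.8], 0.96) [ 576.4 -167.9    0. ]
```

View pics/w3.png

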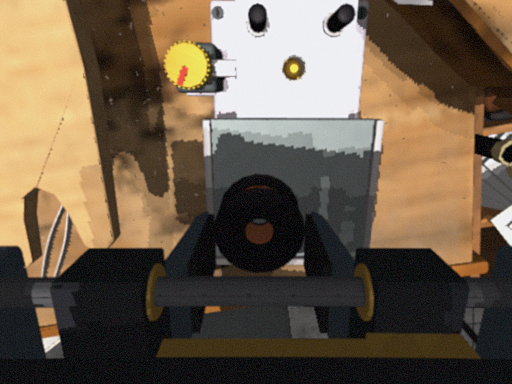

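The spool is between the fingers at (260,222), yet the width is 51 mm with no force. I'll check the geometry by projection.

```bash
python3 - <<'E'
from h import *
import pickle
np.set_printoptions(precision=1,suppress=True)
p=pickle.load(open('w3.png.pkl','rb'))
R=Ro.from_euler('z',-9.8,degrees=True).as_matrix()
for z in (66,94):
    for x,y in((16,25.6),(16,-25.6),(0,0)): print(z,x,y,proj(p,R@[x,y,0]+[485.9,-130.5,z]))
# ellipse of dark spool: top flange centre/edges read off: left 214, right 304 at row ~222, top 174
for uv in((214,222),(304,222),(259,174),(259,222)): print(uv,R.T@(atz(p,uv,94)-[485.9,-130.5,94]))
E
```

```text
66 16 25.6 [[221.9 193.6]]
66 16 -25.6 [[298.5 193.7]]
66 0 0 [[260.1 215.9]]
94 16 25.6 [[216.6 208.4]]
94 16 -25.6 [[304.  208.6]]
94 0 0 [[260.2 233.5]]
(214, 222) [ 7.4 27.5  0. ]
(304, 222) [  7.5 -26.    0. ]
(259, 174) [36.9  0.8  0. ]
(259, 222) [7.4 0.8 0. ]
```

The spool top is centred about 9 mm ahead of the TCP, so it was squeezed forward. I'll reopen, re-centre and grip again.

Request:
{"fn": "apply_moves", "kwargs": {
  "delta_pos": [
    [0,0,0],
    [0,0,0],
    [0,0,0],
    [0.04,0,0.0],
    [0.075,-0.007,0.0],
    [0.075,-0.007,0.0],
    [0.075,-0.007,0]
  ],
  "rot": [
    [0,0,0],
    [0,0,0],
    [0,0,0],
    [0,0,0],
    [0,0,0],
    [0,0,0],
    [0,0,0]
  ],
  "hand": [0.7,0.7,0.7,0.7,0.7,0.7,0.7]
}}

```text
time_s: 5.42
ee_pos: [495.3, -131.4, 65.6]
ee_rot: [180.0, -0.0, -9.8]
force: [0.2, 0.8, -0.1]
gripper_width: 64.0
gripper_force: 0.0
```

Request:
{"fn": "apply_moves", "kwargs": {
  "delta_pos": [
    [0,0,0],
    [0,0,0],
    [0,0,0],
    [0,0,0],
    [0,0,0],
    [0,0,0],
    [0,0,0]
  ],
  "rot": [
    [0,0,0],
    [0,0,0],
    [0,0,0],
    [0,0,0],
    [0,0,0],
    [0,0,0],
    [0,0,0]
  ],
  "hand": [0.66,0.63,0.61,0.6,0.59,0.58,0.58],
  "newtons": 5
}}

```text
time_s: 6.0
ee_pos: [494.9, -131.3, 65.7]
ee_rot: [180.0, -0.0, -9.8]
force: [-0.7, 0.7, -0.3]
gripper_width: 52.8
gripper_force: 0.0
```

```bash
python3 b.py w4.png
```

```text
6.0 [ 494.9 -131.3   65.7] [180.   -0.   -9.8] [-16.1  18.4 107.1  -0.   54.4  83.6] 52.783247216053304
spindle_tip ([293.9, 85.5], 0.64) [ 575.  -166.6   56.5]
table_top ([291.1, 81.2], 0.89) [ 577.8 -165.1   57.5]
spool_center ([262.1, 234.6], 0.82) [ 485.6 -131.    76. ]
screw_grip ([189.5, 79.5], 0.98) [ 588.6 -105.4   72. ]
stand ([288.6, 82.6], 0.7) [ 577.2 -168.5    0. ]
```

View pics/w4.png

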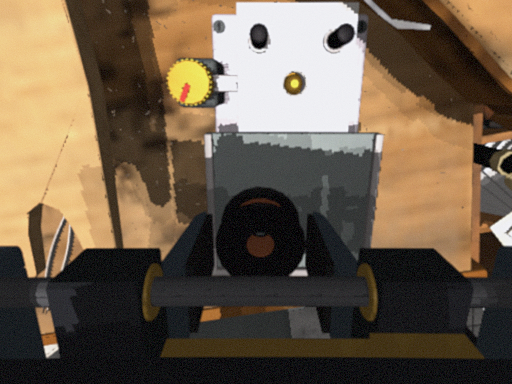

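The spool has not moved and there is still no contact at 53 mm. I'll keep closing gently until a force shows.

Request:
{"fn": "apply_moves", "kwargs": {
  "delta_pos": [
    [0,0,0],
    [0,0,0],
    [0,0,0],
    [0,0,0],
    [0,0,0],
    [0,0,0],
    [0,0,0]
  ],
  "rot": [
    [0,0,0],
    [0,0,0],
    [0,0,0],
    [0,0,0],
    [0,0,0],
    [0,0,0],
    [0,0,0]
  ],
  "hand": [0.55,0.52,0.49,0.46,0.43,0.4,0.4],
  "newtons": 5
}}

```text
time_s: 6.88
ee_pos: [494.9, -131.3, 65.7]
ee_rot: [180.0, 0.0, -9.8]
force: [0.7, 0.2, -0.3]
gripper_width: 36.3
gripper_force: 0.0
```

```bash
python3 b.py w5.png;python3 - <<'E'
import cv2,numpy as np
a=[cv2.imread('pics/w%d.png'%i)[150:330,150:370] for i in(4,5)]
cv2.imwrite('pics/w5c.png',cv2.resize(np.hstack(a),None,fx=1.8,fy=1.8))
E
```

```text
6.8833 [ 494.9 -131.3   65.7] [180.    0.   -9.8] [-16.1  18.5 107.1  -0.   54.4  83.6] 36.32435515149137
spindle_tip ([294.9, 84.9], 0.58) [ 575.2 -167.3   56.5]
table_top ([293.6, 83.8], 0.88) [ 576.  -166.5   57.5]
spool_center ([261.3, 236.4], 0.58) [ 484.4 -130.3   76. ]
screw_grip None 
stand ([289.5, 83.6], 0.98) [ 576.4 -169.     0. ]
```

View pics/w5c.png

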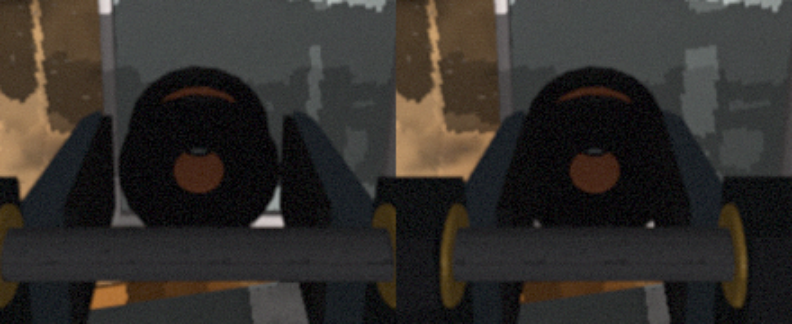

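The bore is actually at (260,244): the rim at row 187 belongs to the lower flange, with copper visible at row 203. So the spool lies behind the TCP. I'll compute where.

```bash
python3 - <<'E'
from h import *
import pickle
np.set_printoptions(precision=1,suppress=True)
R=Ro.from_euler('z',-9.8,degrees=True).as_matrix()
S=lambda X:R.T@(X-np.array([575.5,-167.7,0]))
for f,b,e in(('w2.png',(252,197),None),('w3.png',(259,232),(259,174)),('w4.png',(260,244),(260,187)),('w5.png',(260,245),(260,187))):
    p=pickle.load(open(f+'.pkl','rb'))
    print(f,'bore z94',S(atz(p,b,94)),'front edge bottom z62',S(atz(p,e,62)) if e else '')
    print(' cam',-p['Rw'].T@p['tw'], 'TCP stand',S(np.array([494.9,-131.3,0])))
s=env.state();print(s['force'],s['torque'],s['gripper_width'],s['gripper_force'])
p=pickle.load(open('w5.png.pkl','rb'))
r=spotter.trace(p,'spool_center')if 0 else None
q=shot('side');print(lm(q,'spool_center'));m=spotter.trace(q,'spool_center');print(m[0]['box'] if m else None)
x=lambda s:R@np.array(s)+[575.5,-167.7,0]
print(proj(q,x([-102,20,76])),proj(q,x([-93,20,76])))
i=q['pixels'][120:220,190:340,::-1];cv2.imwrite('pics/s2.png',cv2.resize(i,None,fx=5,fy=5,interpolation=cv2.INTER_CUBIC))
E
```

```text
w2.png bore z94 [-92.9  20.8  94. ] front edge bottom z62 
 cam [ 568.7 -151.7  343.9] TCP stand [-85.6  22.1   0. ]
w3.png bore z94 [-93.7  22.1  94. ] front edge bottom z62 [-66.1  22.2  62. ]
 cam [ 568.3 -144.   273. ] TCP stand [-85.6  22.1   0. ]
w4.png bore z94 [-92.6  22.3  94. ] front edge bottom z62 [-66.2  22.3  62. ]
 cam [ 577.3 -144.8  273.1] TCP stand [-85.6  22.1   0. ]
w5.png bore z94 [-93.2  22.3  94. ] front edge bottom z62 [-66.2  22.3  62. ]
 cam [ 577.4 -144.8  273.1] TCP stand [-85.6  22.1   0. ]
[0.1 0.4 0.4] [ 0.1  0.1 -0. ] 36.732516368031504 0.0
([272.5, 168.9], 0.82)
[274.2, 167.7, 20.5, 12.5]
[[274.6 166.2]] [[271.6 165.7]]
```

View pics/s2.png

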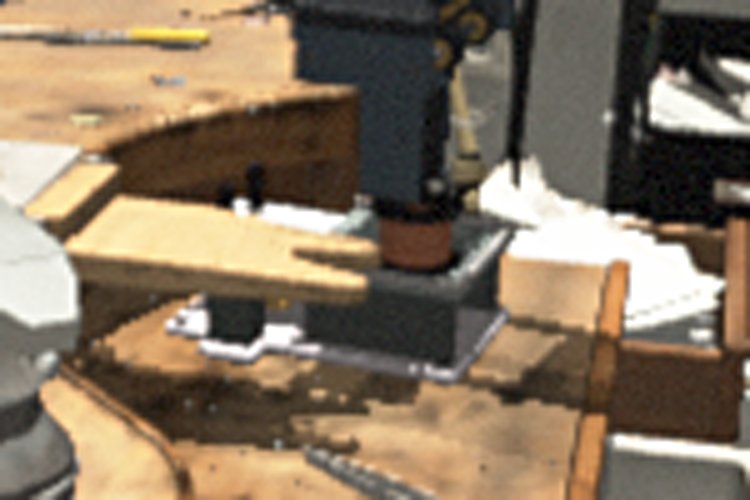

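Side view: the visible fingertip ends at about the spool's top flange (zoom (410,205)), with the copper fully visible below it. So the tips appear to ride well above the reported TCP. I'll probe gently downward to calibrate.

Request:
{"fn": "apply_moves", "kwargs": {
  "delta_pos": [
    [0,0,-0.01],
    [0,0,-0.02],
    [0,0,-0.025],
    [0,0,-0.025],
    [0,0,-0.025]
  ],
  "rot": [
    [0,0,0],
    [0,0,0],
    [0,0,0],
    [0,0,0],
    [0,0,0]
  ],
  "hand": [0.4,0.4,0.4,0.4,0.4]
}}

```text
time_s: 7.75
ee_pos: [494.8, -131.3, 62.6]
ee_rot: [180.0, 0.0, -9.8]
force: [0.1, -0.5, 0.6]
gripper_width: 36.2
gripper_force: 0.0
```

```bash
python3 - <<'E'
from h import *
import pickle
np.set_printoptions(precision=1,suppress=True)
R=Ro.from_euler('z',-9.8,degrees=True).as_matrix()
for f,T,uvs in(('w4.png',[494.9,-131.3,65.7],[(204,214),(311,214)]),('w5.png',[494.9,-131.3,65.7],[(213,214),(302,214)]),('w2.png',[487,-137.9,136.3],[(195,212),(328,212)])):
    p=pickle.load(open(f+'.pkl','rb'))
    for uv in uvs:
        c,d=ray(p,uv);c=R.T@(c-T);d=R.T@d
        print(f,uv,[c+d*((x-c[0])/d[0]) for x in (16,11,0)])
E
```

```text
w4.png (204, 214) [array([16. , 31.5, 37.2]), array([11. , 33.8, 24.6]), array([ 0. , 38.8, -3.1])]
w4.png (311, 214) [array([ 16. , -28.4,  37. ]), array([ 11. , -30.6,  24.3]), array([  0. , -35.3,  -3.4])]
w5.png (213, 214) [array([16. , 26.5, 37.1]), array([11. , 28.4, 24.5]), array([ 0. , 32.6, -3.2])]
w5.png (302, 214) [array([ 16. , -23.4,  36.9]), array([ 11. , -25.2,  24.2]), array([  0. , -29.1,  -3.5])]
w2.png (195, 212) [array([16. , 37.1, 33.9]), array([11. , 39.9, 20.9]), array([ 0. , 45.9, -7.7])]
w2.png (328, 212) [array([ 16. , -38.4,  34.8]), array([ 11. , -41.3,  21.8]), array([  0. , -47.7,  -6.6])]
```

Images agree with tips about 35 mm behind the TCP. I'll probe on in small steps to get contact on the spool top.

Request:
{"fn": "apply_moves", "kwargs": {
  "delta_pos": [
    [0,0,-0.01],
    [0,0,-0.02],
    [0,0,-0.025],
    [0,0,-0.025]
  ],
  "rot": [
    [0,0,0],
    [0,0,0],
    [0,0,0],
    [0,0,0]
  ],
  "hand": [0.4,0.4,0.4,0.4]
}}

```text
time_s: 8.08
ee_pos: [494.7, -131.3, 59.5]
ee_rot: [180.0, 0.0, -9.8]
force: [-0.4, 0.6, -0.2]
gripper_width: 36.5
gripper_force: 0.0
```

Request:
{"fn": "apply_moves", "kwargs": {
  "delta_pos": [
    [0,0,-0.01],
    [0,0,-0.02],
    [0,0,-0.02],
    [0,0,-0.02]
  ],
  "rot": [
    [0,0,0],
    [0,0,0],
    [0,0,0],
    [0,0,0]
  ],
  "hand": [0.4,0.4,0.4,0.4]
}}

```text
time_s: 8.42
ee_pos: [494.8, -131.3, 57.2]
ee_rot: [180.0, 0.0, -9.8]
force: [-0.1, -0.0, 0.3]
gripper_width: 36.5
gripper_force: 0.0
```

Request:
{"fn": "apply_moves", "kwargs": {
  "delta_pos": [
    [0,0,-0.01],
    [0,0,-0.02],
    [0,0,-0.02]
  ],
  "rot": [
    [0,0,0],
    [0,0,0],
    [0,0,0]
  ],
  "hand": [0.4,0.4,0.4]
}}

```text
time_s: 8.67
ee_pos: [495.0, -131.4, 56.9]
ee_rot: [180.0, -0.1, -9.8]
force: [-4.0, 1.4, 13.4]
gripper_width: 36.1
gripper_force: 7.1
```

```bash
python3 - <<'E'
from h import *
s=env.state();print(s['ee_pos'],s['force'])
q=shot('side');t=shot('top')
f=lambda i,k:cv2.resize(i[:,:,::-1],None,fx=k,fy=k,interpolation=cv2.INTER_CUBIC)
a=f(q['pixels'][100:200,230:310],5);b=f(t['pixels'][150:250,280:360],5)
cv2.imwrite('pics/c.png',np.hstack([a,b]))
E
```

```text
[ 495.03437623 -131.37450068   56.92721413] [-3.95051814  1.41397511 13.4378847 ]
```

View pics/c.png

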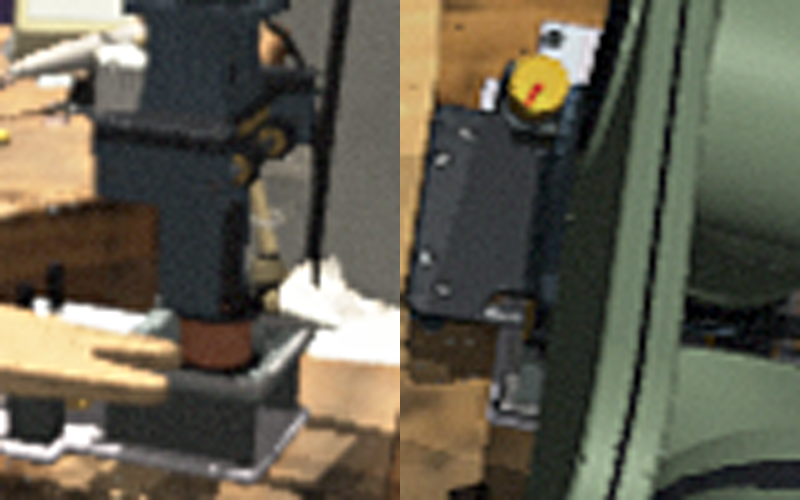

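Contact came at TCP z = 56.9, and in the side crop the fingertip (200,315) sits on the spool's top flange (z 94). So the real tips are about 37 mm above the TCP, and I'll use that. Next: lift, open, centre over the spool and descend.

Request:
{"fn": "apply_moves", "kwargs": {
  "delta_pos": [
    [0,0,0.05],
    [0,0,0.12],
    [-0.06,0.01,0.12],
    [-0.06,0.01,0.12],
    [-0.06,0.01,0.12],
    [-0.06,0.01,0.12],
    [-0.06,0.01,0.12],
    [-0.06,0.01,0.12]
  ],
  "rot": [
    [0,0,0],
    [0,0,0],
    [0,0,0],
    [0,0,0],
    [0,0,0],
    [0,0,0],
    [0,0,0],
    [0,0,0]
  ],
  "hand": [0.4,0.4,0.77,0.77,0.77,0.77,0.77,0.77]
}}

```text
time_s: 9.43
ee_pos: [487.6, -130.1, 69.0]
ee_rot: [180.0, 0.0, -9.8]
force: [-0.0, -0.3, -0.6]
gripper_width: 69.7
gripper_force: 0.0
```

Request:
{"fn": "apply_moves", "kwargs": {
  "delta_pos": [
    [0,0,-0.05],
    [0,0,-0.1],
    [0,0,-0.15],
    [0,0,-0.18],
    [0,0,-0.2],
    [0,0,-0.2]
  ],
  "rot": [
    [0,0,0],
    [0,0,0],
    [0,0,0],
    [0,0,0],
    [0,0,0],
    [0,0,0]
  ],
  "hand": [0.77,0.77,0.77,0.77,0.77,0.77]
}}

```text
time_s: 9.93
ee_pos: [487.2, -130.0, 44.5]
ee_rot: [-180.0, 0.1, -9.8]
force: [0.2, -0.4, -0.1]
gripper_width: 70.2
gripper_force: 0.0
```

Request:
{"fn": "apply_moves", "kwargs": {
  "delta_pos": [
    [0,0,-0.04],
    [0,0,-0.08],
    [0,0,-0.11],
    [0,0,-0.11]
  ],
  "rot": [
    [0,0,0],
    [0,0,0],
    [0,0,0],
    [0,0,0]
  ],
  "hand": [0.77,0.77,0.77,0.77]
}}

```text
time_s: 10.27
ee_pos: [487.0, -129.9, 31.2]
ee_rot: [-180.0, 0.1, -9.8]
force: [-0.4, -0.3, 0.1]
gripper_width: 70.4
gripper_force: 0.0
```

Request:
{"fn": "apply_moves", "kwargs": {
  "delta_pos": [
    [0,0,0],
    [0,0,0],
    [0,0,0],
    [0,0,0],
    [0,0,0],
    [0,0,0],
    [0,0,0],
    [0,0,0]
  ],
  "rot": [
    [0,0,0],
    [0,0,0],
    [0,0,0],
    [0,0,0],
    [0,0,0],
    [0,0,0],
    [0,0,0],
    [0,0,0]
  ],
  "hand": [0.7,0.67,0.64,0.62,0.6,0.59,0.59,0.59],
  "newtons": 5
}}

```text
time_s: 10.93
ee_pos: [487.8, -130.2, 32.3]
ee_rot: [180.0, -0.0, -9.8]
force: [0.6, 0.2, 1.0]
gripper_width: 55.6
gripper_force: 5.0
```

Gripped: 55.6 mm opening, 5 N. Now slide it to just short of the posts.

Request:
{"fn": "apply_moves", "kwargs": {
  "delta_pos": [
    [0.05,-0.022,0],
    [0.14,-0.063,0],
    [0.24,-0.107,0],
    [0.34,-0.152,0],
    [0.44,-0.196,0],
    [0.54,-0.241,0],
    [0.62,-0.277,0],
    [0.67,-0.3,0],
    [0.683,-0.305,0],
    [0.683,-0.305,0]
  ],
  "rot": [
    [0,0,0],
    [0,0,0],
    [0,0,0],
    [0,0,0],
    [0,0,0],
    [0,0,0],
    [0,0,0],
    [0,0,0],
    [0,0,0],
    [0,0,0]
  ],
  "hand": [0.59,0.59,0.59,0.59,0.59,0.59,0.59,0.59,0.59,0.59]
}}

```text
time_s: 11.77
ee_pos: [570.3, -167.0, 31.9]
ee_rot: [180.0, -0.0, -9.8]
force: [0.7, -0.5, -0.6]
gripper_width: 55.7
gripper_force: 5.0
```

```bash
python3 - <<'E'
from h import *
import pickle
np.set_printoptions(precision=1,suppress=True)
s=env.state();print(s['ee_pos'],s['force'],s['gripper_width'],s['gripper_force'])
p=shot('wrist');R=Ro.from_euler('z',-9.7,degrees=True).as_matrix()
S=lambda X:R.T@(X-np.array([575.5,-167.7,0]))
l=lm(p,'spool_center');print(l,S(atz(p,l[0],76)) if l else '');print('tcp',S(np.array(s['ee_pos'])))
pickle.dump(p,open('w6.pkl','wb'));save(p,'w6.png')
E
```

```text
[ 570.3 -167.    31.9] [ 0.7 -0.5 -0.6] 55.66674561420553 4.999828815925866
([260.2, 249.3], 0.61) [-7.5 -0.2 76. ]
tcp [-5.3 -0.2 31.9]
```

View pics/w6.png

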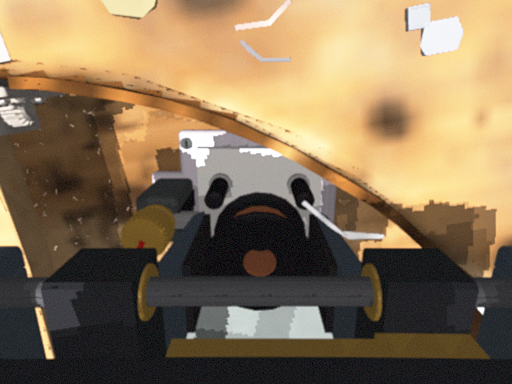

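That look was my 11th picture, one over the limit, so I'll view no more. It shows the spool at (255,240), just short of the two posts at (217,190) and (301,190). Now I creep forward until the force shows contact.

Request:
{"fn": "apply_moves", "kwargs": {
  "delta_pos": [
    [0.008,-0.001,0],
    [0.016,-0.003,0],
    [0.024,-0.004,0],
    [0.032,-0.006,0],
    [0.032,-0.006,0]
  ],
  "rot": [
    [0,0,0],
    [0,0,0],
    [0,0,0],
    [0,0,0],
    [0,0,0]
  ],
  "hand": [0.59,0.59,0.59,0.59,0.59]
}}

```text
time_s: 12.28
ee_pos: [573.6, -167.4, 32.0]
ee_rot: [180.0, -0.0, -9.8]
force: [0.1, -0.0, -1.1]
gripper_width: 54.9
gripper_force: 5.0
```

Request:
{"fn": "apply_moves", "kwargs": {
  "delta_pos": [
    [0.008,-0.001,0],
    [0.016,-0.003,0],
    [0.016,-0.003,0]
  ],
  "rot": [
    [0,0,0],
    [0,0,0],
    [0,0,0]
  ],
  "hand": [0.59,0.59,0.59]
}}

```text
time_s: 12.53
ee_pos: [575.7, -167.8, 32.0]
ee_rot: [180.0, -0.0, -9.8]
force: [-0.2, -0.0, -2.2]
gripper_width: 55.3
gripper_force: 5.0
```

Request:
{"fn": "apply_moves", "kwargs": {
  "delta_pos": [
    [0.008,-0.001,0],
    [0.016,-0.003,0],
    [0.016,-0.003,0]
  ],
  "rot": [
    [0,0,0],
    [0,0,0],
    [0,0,0]
  ],
  "hand": [0.59,0.59,0.59]
}}

```text
time_s: 12.78
ee_pos: [577.4, -168.1, 32.0]
ee_rot: [-180.0, 0.0, -9.8]
force: [0.7, 0.2, -1.4]
gripper_width: 55.6
gripper_force: 5.0
```

Request:
{"fn": "apply_moves", "kwargs": {
  "delta_pos": [
    [0.008,-0.001,0],
    [0.016,-0.003,0],
    [0.016,-0.003,0]
  ],
  "rot": [
    [0,0,0],
    [0,0,0],
    [0,0,0]
  ],
  "hand": [0.59,0.59,0.59]
}}

```text
time_s: 13.03
ee_pos: [578.2, -167.8, 31.8]
ee_rot: [-179.9, 0.2, -9.8]
force: [-2.7, 2.3, 0.5]
gripper_width: 55.1
gripper_force: 5.0
```

```bash
cat > m.py <<'E'
from h import *
np.set_printoptions(precision=1,suppress=True)
s=env.state();print(s['time_s'],s['ee_pos'],s['force'],s['gripper_width'],s['gripper_force'])
p=shot('wrist');R=Ro.from_euler('z',-9.7,degrees=True).as_matrix()
S=lambda X:R.T@(X-np.array([575.5,-167.7,0]))
l=lm(p,'spool_center');print(l,S(atz(p,l[0],76)) if l else '');print('tcp',S(np.array(s['ee_pos'])))
# bore: brownish blob near the image midline; front rim of spool / posts along rows
g=p['pixels'][150:300,225:295].astype(int);m=(g[...,0]>g[...,2]*1.6)&(g[...,0]>60)
n,lab,st,c=cv2.connectedComponentsWithStats(m.astype(np.uint8))
for i in range(1,n):
    if st[i,4]>40: uv=c[i]+[225,150];print('blob',st[i],uv,S(atz(p,uv,94)))
E
python3 m.py
```

```text
13.0333 [ 578.2 -167.8   31.8] [-2.7  2.3  0.5] 55.09630388800687 4.999980189604685
([260.3, 247.8], 0.83) [ 1.5  0.3 76. ]
tcp [ 2.6  0.4 31.8]
blob [  0   0  70  32 851] [266.1 161.3] [54.5 -2.2 94. ]
blob [ 10  56  50  11 240] [259.3 210.2] [30.8  0.9 94. ]
blob [ 18 100  33  27 714] [259.3 262.6] [ 2.7  0.9 94. ]
```

Contact is starting, mainly on the −y post. Nudge about 1 mm towards +y and forward to touch both.

Request:
{"fn": "apply_moves", "kwargs": {
  "delta_pos": [
    [0.004,0.008,0],
    [0.012,0.008,0],
    [0.012,0.008,0],
    [0.012,0.008,0]
  ],
  "rot": [
    [0,0,0],
    [0,0,0],
    [0,0,0],
    [0,0,0]
  ],
  "hand": [0.59,0.59,0.59,0.59]
}}

```text
time_s: 13.47
ee_pos: [578.7, -167.8, 31.7]
ee_rot: [179.9, 0.2, -9.8]
force: [-6.1, -0.4, 1.7]
gripper_width: 55.4
gripper_force: 5.0
```

Both posts are touched (−6 N purely along x). Release, rise and narrow the fingers to straddle the bore.

Request:
{"fn": "apply_moves", "kwargs": {
  "delta_pos": [
    [0,0,0],
    [0,0,0],
    [0,0,0],
    [0,0,0],
    [0,0,0.1],
    [0,0,0.25],
    [0,0,0.36],
    [0,0,0.36]
  ],
  "rot": [
    [0,0,0],
    [0,0,0],
    [0,0,0],
    [0,0,0],
    [0,0,0],
    [0,0,0],
    [0,0,0],
    [0,0,0]
  ],
  "hand": [0.69,0.69,0.69,0.69,0.69,0.69,0.69,0.69]
}}

```text
time_s: 14.13
ee_pos: [583.4, -168.4, 78.4]
ee_rot: [179.9, -0.4, -9.8]
force: [0.4, -0.4, 1.2]
gripper_width: 63.1
gripper_force: 0.0
```

```bash
python3 m.py
```

```text
14.1333 [ 583.4 -168.4   78.4] [ 0.4 -0.4  1.2] 63.07639972997606 0.0
([260.8, 228.9], 0.7) [-2.8  0.2 76. ]
tcp [ 7.9  0.7 78.4]
blob [ 28   0  42  20 345] [278.3 157.1] [ 51.8 -10.1  94. ]
blob [ 22  75  26  20 388] [259.8 234.3] [ 1.4  0.9 94. ]
```

Request:
{"fn": "apply_moves", "kwargs": {
  "delta_pos": [
    [-0.01,0,0],
    [-0.01,0,0],
    [-0.01,0,0],
    [-0.01,0,0],
    [-0.01,0,-0.05],
    [-0.01,0,-0.08],
    [-0.01,0,-0.1],
    [-0.01,0,-0.1]
  ],
  "rot": [
    [0,0,0],
    [0,0,0],
    [0,0,0],
    [0,0,0],
    [0,0,0],
    [0,0,0],
    [0,0,0],
    [0,0,0]
  ],
  "hand": [0.5,0.25,0.25,0.25,0.25,0.25,0.25,0.25]
}}

```text
time_s: 14.9
ee_pos: [578.8, -167.4, 62.2]
ee_rot: [-180.0, 0.1, -9.8]
force: [0.7, 0.2, -0.7]
gripper_width: 23.2
gripper_force: 0.0
```

Request:
{"fn": "apply_moves", "kwargs": {
  "delta_pos": [
    [-0.02,-0.006,-0.01],
    [-0.02,-0.006,-0.03],
    [-0.02,-0.006,-0.05],
    [-0.02,-0.006,-0.07],
    [-0.02,-0.006,-0.09],
    [-0.02,-0.006,-0.11],
    [-0.02,-0.006,-0.11]
  ],
  "rot": [
    [0,0,0],
    [0,0,0],
    [0,0,0],
    [0,0,0],
    [0,0,0],
    [0,0,0],
    [0,0,0]
  ],
  "hand": [0.25,0.25,0.25,0.25,0.25,0.25,0.25]
}}

```text
time_s: 15.48
ee_pos: [577.1, -168.4, 50.0]
ee_rot: [180.0, -0.0, -9.8]
force: [0.2, -0.3, 1.9]
gripper_width: 22.8
gripper_force: 1.0
```

Request:
{"fn": "apply_moves", "kwargs": {
  "delta_pos": [
    [0,0,-0.03],
    [0,0,-0.06],
    [0,0,-0.09],
    [0,0,-0.12],
    [0,0,-0.15],
    [0,0,-0.18],
    [0,0,-0.2]
  ],
  "rot": [
    [0,0,0],
    [0,0,0],
    [0,0,0],
    [0,0,0],
    [0,0,0],
    [0,0,0],
    [0,0,0]
  ],
  "hand": [0.25,0.25,0.25,0.25,0.25,0.25,0.25]
}}

```text
time_s: 16.07
ee_pos: [577.2, -168.3, 26.1]
ee_rot: [180.0, -0.0, -9.8]
force: [-1.3, -0.3, 4.5]
gripper_width: 23.1
gripper_force: 2.5
```

```bash
python3 m.py
```

```text
16.0667 [ 577.2 -168.3   26.1] [-1.3 -0.3  4.5] 23.12288172573679 2.4802670186990383
([255.3, 231.4], 0.67) [13.   2.3 76. ]
tcp [ 1.7 -0.4 26.1]
blob [  0   0  70  35 935] [266.3 162. ] [54.3 -2.8 94. ]
blob [53  0 15  6 46] [286.2 152. ] [ 58.7 -11.4  94. ]
blob [17 41 34  6 88] [258.3 193. ] [40.1  0.7 94. ]
blob [ 19  76  29  26 583] [257.9 238.7] [17.5  0.9 94. ]
```

Request:
{"fn": "apply_moves", "kwargs": {
  "delta_pos": [
    [0,0,-0.03],
    [0,0,-0.06],
    [0,0,-0.08],
    [0,0,-0.09],
    [0,0,-0.09]
  ],
  "rot": [
    [0,0,0],
    [0,0,0],
    [0,0,0],
    [0,0,0],
    [0,0,0]
  ],
  "hand": [0.25,0.25,0.25,0.25,0.25]
}}

```text
time_s: 16.58
ee_pos: [577.2, -168.3, 15.5]
ee_rot: [180.0, -0.0, -9.8]
force: [-1.1, 0.5, 4.2]
gripper_width: 22.8
gripper_force: 2.3
```

Request:
{"fn": "apply_moves", "kwargs": {
  "delta_pos": [
    [0,0,-0.01],
    [0,0,-0.015],
    [0,0,-0.015]
  ],
  "rot": [
    [0,0,0],
    [0,0,0],
    [0,0,0]
  ],
  "hand": [0.25,0.25,0.25]
}}

```text
time_s: 16.83
ee_pos: [577.3, -168.4, 15.4]
ee_rot: [180.0, -0.1, -9.8]
force: [-4.4, 0.6, 14.4]
gripper_width: 23.0
gripper_force: 7.2
```

The table is home (14 N at TCP 15.4). Hold with a slight extra press, then lift and move over the screw, pre-turned +45°.

Request:
{"fn": "apply_moves", "kwargs": {
  "delta_pos": [
    [0,0,-0.008],
    [0,0,-0.008],
    [0,0,-0.008],
    [0,0,-0.008]
  ],
  "rot": [
    [0,0,0],
    [0,0,0],
    [0,0,0],
    [0,0,0]
  ],
  "hand": [0.25,0.25,0.25,0.25]
}}

```text
time_s: 17.17
ee_pos: [577.3, -168.4, 15.4]
ee_rot: [180.0, -0.1, -9.8]
force: [-5.1, 1.2, 19.6]
gripper_width: 22.6
gripper_force: 9.7
```

Request:
{"fn": "apply_moves", "kwargs": {
  "delta_pos": [
    [0,0,0.1],
    [0,0,0.3],
    [0,0,0.5],
    [0.04,0.2,0.55],
    [0.077,0.4,0.55],
    [0.077,0.517,0.55],
    [0.077,0.517,0.55],
    [0.077,0.517,0.55],
    [0.077,0.517,0.55],
    [0.077,0.517,0.55]
  ],
  "rot": [
    [0,0,0],
    [0,0,0],
    [0,0,0.06],
    [0,0,0.14],
    [0,0,0.22],
    [0,0,0.3],
    [0,0,0.38],
    [0,0,0.46],
    [0,0,0.524],
    [0,0,0.524]
  ],
  "hand": [0.25,0.25,0.25,0.3,0.5,0.5,0.5,0.5,0.5,0.5]
}}

```text
time_s: 18.0
ee_pos: [586.2, -105.8, 77.9]
ee_rot: [-180.0, 0.0, 35.4]
force: [0.2, -1.1, -0.7]
gripper_width: 45.4
gripper_force: 0.0
```

```bash
python3 b.py w7.png; python3 - <<'E'
from h import *
p=shot('top')
np.set_printoptions(precision=1,suppress=True)
for q,z in dict(spool_center=34,screw_grip=72).items():
    l=lm(p,q);print(q,l,atz(p,l[0],z) if l else '')
E
```

```text
18.0 [ 586.2 -105.8   77.9] [-180.     0.    35.4] [-11.3  24.5  95.1   0.   60.4  43.3] 45.447190004294704
spindle_tip None 
table_top None 
spool_center ([312.6, 246.8], 0.68) [ 588.5 -150.3   76. ]
screw_grip ([260.7, 209.1], 0.59) [ 589.1 -104.6   72. ]
stand None 
spool_center None 
screw_grip None
```

```bash
python3 - <<'E'
from h import *
import pickle
np.set_printoptions(precision=1,suppress=True)
p=pickle.load(open('w7.png.pkl','rb'))
print('spool@34',atz(p,(312.6,246.8),34))
g=p['pixels'].astype(int);m=(g[...,0]>120)&(g[...,1]>95)&(g[...,2]<0.45*g[...,0])
n,lab,st,c=cv2.connectedComponentsWithStats(m.astype(np.uint8))
for i in range(1,n):
    if st[i,4]>60: print(st[i],c[i],atz(p,c[i],81))
print(proj(p,[[586.2,-105.8,81],[586,-106.6,81]]))
red=(g[...,0]>110)&(g[...,1]<70)&(g[...,2]<70);ys,xs=np.nonzero(red[150:260,200:330]);print(len(xs))
if len(xs):
    W=np.array([atz(p,(x+200,y+150),81)[:2] for x,y in zip(xs,ys)]);print('red mean',W.mean(0),W.min(0),W.max(0))
E
```

```text
spool@34 [ 575.2 -169.    34. ]
[   0    0   77  107 4845] [32.  55.1] [592.7  59.5  81. ]
[  0 102  49  32 589] [ 23.2 118.5] [556.1  49.3  81. ]
[ 43 109  11  11  61] [ 48.  113.2] [567.7  38.6  81. ]
[ 238  109  105   47 1839] [296.4 133.3] [645.9 -91.4  81. ]
[339 112  42  33 247] [354.2 123.7] [ 671.1 -116.8   81. ]
[392 154  18  14  99] [400.9 159.9] [ 670.8 -155.8   81. ]
[372 158  14  21 126] [378.7 166.9] [ 659.3 -147.4   81. ]
[327 172  13  12  73] [334.3 176.7] [ 637.8 -128.4   81. ]
[[259.7 218.1]
 [260.5 219. ]]
0
```

Spool measured at (575.2, −169.0), which is over the spindle. Descend around the screw head and grip it lightly.

Request:
{"fn": "apply_moves", "kwargs": {
  "delta_pos": [
    [0.01,0,-0.1],
    [0.01,0,-0.2],
    [0.01,0,-0.3],
    [0.01,0,-0.38],
    [0.01,0,-0.41],
    [0.01,0,-0.41]
  ],
  "rot": [
    [0,0,0],
    [0,0,0],
    [0,0,0],
    [0,0,0],
    [0,0,0],
    [0,0,0]
  ],
  "hand": [0.5,0.5,0.5,0.5,0.5,0.5]
}}

```text
time_s: 18.95
ee_pos: [586.8, -106.1, 28.3]
ee_rot: [-179.9, 0.1, 35.2]
force: [0.3, 0.3, -0.2]
gripper_width: 45.4
gripper_force: 0.0
```

Request:
{"fn": "apply_moves", "kwargs": {
  "delta_pos": [
    [0,0,0],
    [0,0,0],
    [0,0,0],
    [0,0,0],
    [0,0,0],
    [0,0,0],
    [0,0,0],
    [0,0,0]
  ],
  "rot": [
    [0,0,0],
    [0,0,0],
    [0,0,0],
    [0,0,0],
    [0,0,0],
    [0,0,0],
    [0,0,0],
    [0,0,0]
  ],
  "hand": [0.4,0.35,0.3,0.26,0.23,0.22,0.22,0.22],
  "newtons": 8
}}

```text
time_s: 19.62
ee_pos: [587.7, -106.1, 29.8]
ee_rot: [180.0, -0.0, 35.2]
force: [-0.9, 0.9, 3.9]
gripper_width: 22.5
gripper_force: 8.0
```

Head gripped at 8 N with small side forces. Turn clockwise about 45° first, then watch the torque.

Request:
{"fn": "apply_moves", "kwargs": {
  "delta_pos": [
    [0,0,0],
    [0,0,0],
    [0,0,0],
    [0,0,0],
    [0,0,0],
    [0,0,0],
    [0,0,0],
    [0,0,0],
    [0,0,0]
  ],
  "rot": [
    [0,0,-0.05],
    [0,0,-0.12],
    [0,0,-0.19],
    [0,0,-0.26],
    [0,0,-0.33],
    [0,0,-0.4],
    [0,0,-0.47],
    [0,0,-0.52],
    [0,0,-0.52]
  ],
  "hand": [0.22,0.22,0.22,0.22,0.22,0.22,0.22,0.22,0.22]
}}

```text
time_s: 20.37
ee_pos: [587.9, -106.8, 29.8]
ee_rot: [179.9, -0.1, -9.5]
force: [-0.2, -1.4, 4.5]
gripper_width: 22.3
gripper_force: 8.0
```

```bash
cat > t.py <<'E'
from h import *
s=env.state();print(s['time_s'],np.round(s['force'],1),np.round(s['torque'],3),s['gripper_width'],s['gripper_force'],np.round(s['ee_rot'],1),np.round(s['qpos'][5],1))
E
python3 t.py
```

```text
20.3667 [-0.2 -1.4  4.5] [-0.177  0.175 -0.031] 22.251375552711213 8.002048954367638 [ 1.799e+02 -1.000e-01 -9.500e+00] 88.2
```

Request:
{"fn": "apply_moves", "kwargs": {
  "delta_pos": [
    [0,0,0],
    [0,0,0],
    [0,0,0]
  ],
  "rot": [
    [0,0,-0.04],
    [0,0,-0.08],
    [0,0,-0.08]
  ],
  "hand": [0.22,0.22,0.22]
}}

```text
time_s: 20.62
ee_pos: [587.9, -107.0, 29.8]
ee_rot: [179.9, -0.1, -16.2]
force: [-0.8, -1.9, 5.2]
gripper_width: 22.6
gripper_force: 8.0
```

```bash
python3 t.py
```

```text
20.6167 [-0.8 -1.9  5.2] [-0.32   0.172  0.043] 22.643061170504403 8.001483231782913 [ 1.799e+02 -1.000e-01 -1.620e+01] 94.9
```

Request:
{"fn": "apply_moves", "kwargs": {
  "delta_pos": [
    [0,0,0],
    [0,0,0],
    [0,0,0]
  ],
  "rot": [
    [0,0,-0.03],
    [0,0,-0.06],
    [0,0,-0.06]
  ],
  "hand": [0.22,0.22,0.22]
}}

```text
time_s: 20.87
ee_pos: [587.9, -107.0, 29.8]
ee_rot: [179.9, -0.1, -21.3]
force: [-1.3, -2.7, 5.9]
gripper_width: 22.8
gripper_force: 8.0
```

```bash
python3 t.py
```

```text
20.8667 [-1.3 -2.7  5.9] [-0.474  0.288  0.146] 22.75801638759157 8.00115555524826 [ 1.799e+02 -1.000e-01 -2.130e+01] 100.0
```

Request:
{"fn": "apply_moves", "kwargs": {
  "delta_pos": [
    [0,0,0],
    [0,0,0],
    [0,0,0]
  ],
  "rot": [
    [0,0,-0.03],
    [0,0,-0.05],
    [0,0,-0.05]
  ],
  "hand": [0.22,0.22,0.22]
}}

```text
time_s: 21.12
ee_pos: [588.4, -107.4, 29.8]
ee_rot: [179.9, -0.2, -25.6]
force: [-0.4, -4.3, 4.5]
gripper_width: 22.6
gripper_force: 8.0
```

```bash
python3 t.py
```

```text
21.1167 [-0.4 -4.3  4.5] [-0.734 -0.024  0.126] 22.583684648890426 8.000863194465637 [179.9  -0.2 -25.6] 104.3
```

The torque rose to about 0.14 N·m and plateaued, so the screw is seated and the pads are slipping. Release, rise and check the red line numerically.

Request:
{"fn": "apply_moves", "kwargs": {
  "delta_pos": [
    [0,0,0],
    [0,0,0],
    [0,0,0],
    [0,0,0],
    [0,0,0.1],
    [0,0,0.3],
    [0,0,0.6],
    [0,0,0.9],
    [0,0,0.9]
  ],
  "rot": [
    [0,0,0],
    [0,0,0],
    [0,0,0],
    [0,0,0],
    [0,0,0],
    [0,0,0],
    [0,0,0],
    [0,0,0],
    [0,0,0]
  ],
  "hand": [0.45,0.5,0.5,0.5,0.5,0.5,0.5,0.5,0.5]
}}

```text
time_s: 21.87
ee_pos: [592.1, -106.7, 144.7]
ee_rot: [-179.8, -0.8, -25.7]
force: [1.2, 0.2, 0.3]
gripper_width: 45.8
gripper_force: 0.0
```

Request:
{"fn": "apply_moves", "kwargs": {
  "delta_pos": [
    [-0.3,0,0.1],
    [-0.6,0,0.3],
    [-0.9,0,0.3],
    [-0.9,0,0.3],
    [-0.9,0,0.3]
  ],
  "rot": [
    [0,0,0],
    [0,0,0.05],
    [0,0,0.1],
    [0,0,0.15],
    [0,0,0.15]
  ],
  "hand": [0.5,0.5,0.5,0.5,0.5]
}}

```text
time_s: 22.28
ee_pos: [477.9, -105.9, 173.7]
ee_rot: [-180.0, -0.0, -12.8]
force: [-0.5, -0.1, 0.3]
gripper_width: 45.7
gripper_force: 0.0
```

```bash
python3 b.py w8.png; cat > r.py <<'E'
from h import *
import pickle,sys
np.set_printoptions(precision=1,suppress=True)
p=pickle.load(open(sys.argv[1],'rb'));g=p['pixels'].astype(int)
u,v=proj(p,[[586.5,-106,81]])[0].round().astype(int);print('head px',u,v)
sub=g[v-25:v+25,u-25:u+25];red=(sub[...,0]>90)&(sub[...,1]<.45*sub[...,0])&(sub[...,2]<.5*sub[...,0])
yel=(sub[...,0]>90)&(sub[...,1]>.6*sub[...,0])&(sub[...,2]<.45*sub[...,0])
f=lambda m:np.array([atz(p,(x+u-25,y+v-25),81)[:2] for y,x in np.argwhere(m)])
r,y=f(red),f(yel|red);print(len(r),len(y))
c=(y.min(0)+y.max(0))/2;d=r.mean(0)-c;a=np.degrees(np.arctan2(d[1],d[0]))+9.7
print('centre',c,y.mean(0),'red',r.mean(0),'joint deg (cw from -x)',(180-a)%360)
l=lm(p,'spool_center') if 0 else None
E
python3 r.py w8.png.pkl; python3 r.py w2.png.pkl; python3 - <<'E'
import sys;sys.path.insert(0,'.')
from h import *
import pickle
p=pickle.load(open('w8.png.pkl','rb'));l=lm(shot('top'),'spool_center');print(l)
E
```

```text
22.2833 [ 477.9 -105.9  173.7] [-180.    -0.   -12.8] [-13.9  10.7 100.6   0.   68.6  89. ] 45.701745554290206
spindle_tip ([300.7, 56.6], 0.98) [ 577.8 -167.    56.5]
table_top None 
spool_center ([297.7, 60.1], 0.65) [ 574.5 -161.4   76. ]
screw_grip ([231.5, 60.5], 0.61) [ 587.3 -104.8   72. ]
stand ([295.8, 61.9], 0.74) [ 576.9 -168.3    0. ]
head px 232 60
15 1388
centre [590.9 -99.3] [ 591.5 -100.9] red [ 586.3 -100.4] joint deg (cw from -x) 337.59796269865103
head px 196 76
35 1455
centre [ 588.6 -104.4] [ 590.6 -104. ] red [ 582.1 -103. ] joint deg (cw from -x) 2.505095583442568
None
```

```bash
python3 - <<'E'
from h import *
import pickle
for f,n in(('w8.png.pkl',13),('w2.png.pkl',18)):
    p=pickle.load(open(f,'rb'));g=p['pixels'].astype(int);u,v=proj(p,[[586.5,-106,81]])[0].round().astype(int)
    P=[]
    for y in range(v-n,v+n+1):
        r=''
        for x in range(u-n,u+n+1):
            a,b,c=g[y,x];k='R' if a>60 and b<.5*a else 'Y' if b>.6*a and c<.4*a and a>60 else '.'
            r+=k
            if k=='R':P.append(atz(p,(x,y),81)[:2])
        print(r)
    P=np.array(P);d=np.linalg.svd(P-P.mean(0))[2][0];print(len(P),'line angle stand',np.degrees(np.arctan2(d[1],d[0]))+9.7)
E
```

```text
......YYY.YY..YY.YYY.......
......YY.....YY...YYYY.....
....YYYY.YY..........YY....
Y..YY.................YY...
.YYYYYYY.....Y.........YY..
YYYY....Y..............YY..
YYYY.YY.Y...............YY.
YY.......Y.Y.....Y.......YY
YY.....YYYY..............YY
YYY.....Y.................Y
Y.........................Y
Y......Y.YY...............Y
Y..Y...YYYYY..............Y
Y.....YY..RRY.............Y
YY..YY.RRRRR.Y............Y
YYY.RRRRRRR.YY............Y
YYRRRRRR.YYYY.............Y
YYRRR.YYYY..Y...Y.........Y
YYYYYYYY.......Y..........Y
YYY..Y...................YY
YYY.....................YY.
.YYYY..Y................YYY
.YYYY..................YYY.
...YYY...............YYYY..
.....YYYY...........YYYYY..
......YYYY.........YYYYY...
........YYYY..YYYYYYYY.....
23 line angle stand 104.99917058303815
..Y...Y.Y......YYYY..................
Y....Y........YYYYYYYYY..............
Y.YYY.....YYYYYYYYYYYYYYYY...........
Y.YY..Y..YYYYYYYYYY.YYYYYYYY.........
YYY.YYYYYYYYYYYYYYYYY.YYYYYYY........
Y.Y...YYYYYYYYYYYYYYY...YYYYYY.......
Y...YYYYYYYYYYYY.YYYYYYY.YYYYYY......
YY.YYYYYYYYYYYYYYYYYYYYYY.Y.YYYY.....
.
[... 439 characters left out ...]
..YYYYYY.YYYYY.
Y.YYYYYYYYYYYYY.RRRYYYYYYYYYYYY.YYYYY
.YYYYYYYYYYYYYYRRRRYY.YYYY..YYYYYYYY.
..YYYYYYYYYYYY.RRR.YYYYYYYYYY.YYYYY..
...YYYYYYYYYYYRRRRYYYYYYYYY..Y.YYYY..
....YYYYYYYYYYRRRRYYYYYYY.Y..YYYYYYY.
....YYYYYYYYYYRRR.YY.YYY..YYYYYYYYYY.
Y...YYYYYYYYY.RRRYY..YYYYYY.YYYYYYY..
.....YYYYYYYYRRRRYYYYYYYY...YYYYYYY..
.......YYYYYYRRR.YYYYYYYY.YYYYYYYY...
.......YYYYY.RRRYYYYYYYYYYYYYYYYY....
.........YYYRRR.YY.Y.YYYYYYYYYYY.....
..........YY..RYYYY.YYYYYYYYYY.......
............YYYYYYYYYYYYYYYYY........
...............YYYYYYYYYYYY..........
.....................................
...Y.................................
.....................................
40 line angle stand 156.39618853780408
```

The red line is at 105° in the stand's frame, which gives joint ≈ 1.31 rad: seated. The spool is home and the arm is clear, so I hand in.

```bash
python3 -c "
from workcell import env
print(env.job_done())"
```

```text
the job is handed in; nothing more can be done
None
```

I slid the spool over the spindle, pressed it home and seated the thumbscrew (red line reads about 1.31 rad), then handed in with the arm clear after about 22 s; the hand-in returned no verdict, I did not re-check the bystanders, and I viewed 11 pictures, one over the limit of 10.

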